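# Release the dice with the chute lever

## Task

Let the two purple dice out of the chute for the next turn: with a fingertip, press the orange paddle at the long end of the dice chute's lever all the way down, so that the short end lifts the heavy steel flap, and keep it down until both dice lie still on the grey mat. Then let the paddle come back up slowly under your finger so that the flap closes without slamming, and move clear. Do not touch the flap or the dice, and leave the bell, the pawn, the trays and the token carousel as they are.

Things in the scene. Friction and masses are not known exactly. Their poses are not given: they have to be found in the camera images.
- chute: Dice chute, fixed. Origin on the shelf under the middle of the hopper's front edge; +x points out of the outlet to the mat, +z up. Walnut hopper, open on top, 100 mm wide, x -97 to 0, top at z 160. An aluminium slide inside falls 43 degrees to a lip at x 36, z 30. A steel flap hangs across the front. The lever runs along the outside of the +y cheek (y 61) back to x -240 over a 12 mm high foot.
- press_lever (a joint): Aluminium rocking lever, pivot at chute x -40, y 61, z 112.5 mm. The short arm lies under a pin on the flap; the long arm reaches back (chute -x) 178 mm to the paddle's middle. 0 at rest (long end up), grows as the long end is pressed, 0.33 rad at the stop. No spring: only the flap's weight lifts the long end again. Pressing takes about 0.5 N at first and 2 to 3.5 N near the stop.
- paddle (a point): Centre of the upper face of the orange paddle on the lever's long end: a plate 38 mm (along the lever) x 40 x 6 mm, free on all sides. At rest this point is about 150 mm up and the face slopes 9 degrees down towards the hopper; fully pressed it has sunk almost straight by 58 mm to about 92 mm, the face sloping 10 degrees the other way.
- flap (a joint): Steel flap of about 0.6 kg, 98 mm wide and 60 mm tall, hinged along its upper edge at the front of the hopper (z = 129 mm). 0 when it hangs closed, grows as it swings up and outwards; about 0.78 rad with the lever fully down. It falls shut under its own weight when the lever is let go.
- mat: Grey silicone dice mat, 240 x 240 mm, 3 mm thick with a rim 5 mm wide and 6 mm high, flat on the shelf in front of the chute's outlet. Origin on the shelf under its centre, x and y along its sides.
- die_a: Purple resin die, a 20 mm cube of 12 g with white pips; origin at its centre. Starts on the slide in the hopper behind the flap, slides out by itself once the flap is up.
- die_b: The other purple die, the same.
- bell: Stainless steel bell, egg-timer shaped, 68 mm across, 72 mm high, loose. Origin at the centre of its foot.
- pawn: Yellow game pawn, 24 mm across, 48 mm high, loose. Origin at the centre of its foot.
- trays: Stack of three hard plastic game trays, 150 x 100 mm and 66 mm high, loose. Origin at the centre of its underside, x along the long side.
- carousel: Foot of the round aluminium token carousel, fixed. Origin on the shelf at its centre. The turning wheel on it is 164 mm across, its rim 38 mm high, its black knob in the middle 64 mm high.
- carousel_wheel (a joint): Turning wheel of the carousel: its angle about the vertical, anticlockwise from above; starts anywhere and must not be turned.
Things that resemble listed ones, but are neither listed nor needed, are in the scene too. What is meant by the carousel is not yellow, and is the smaller of those in its own colour.

How it is judged:
By the outcome, as a careful person would: the job done as asked, in the order asked, and still so for the second after the job is handed in, with the robot touching nothing.
It also fails if it takes over 40 s, if anything falls off the work surface, if the arm or the gripper's body presses on something with over 40 N, if the wrist force passes 120 N, or if a joint passes its speed limit or range.

## Robot

A 6-joint arm with a two-finger parallel gripper is mounted at the origin on the work surface. World frame = base frame: x ahead of the robot, y to its left, z up, the work surface at z = 0. Lengths are in m, angles in rad, forces in N, time in s.
With the tool pointing down it reaches from about 0.25 to 0.775 m from the base axis. Payload 4 kg.
Tool frame: the origin (TCP) lies at the centre of the arm's flange, where the gripper is bolted on; the fingertips stand 199 mm ahead of it and the grasp point (between the pads) lies 180 mm ahead of it (robot.tcp_to_tips is the z of the fingertips in the tool frame, in m); z points along the fingers, y is the line along which they close (so a half turn about z gives the same grasp; the last joint's range is limited). The gripper opens to 94 mm and grips with 3 to 60 N. Pads are 16 mm wide; open, the fingers measure 119 mm over their backs; the gripper's body (75 mm by 177 mm) begins 78 mm behind the grasp point.
Start: joints at [-1.282, 0.087, 1.371, -0, 1.684, -0.103], TCP at [0.21, -0.508, 0.405] pointing down, gripper open.
Joint ranges: [-3.1, 3.1], [-0.76, 2.03], [0.27, 2.55], [-1.08, 4.22], [0.17, 2.65], [-2.57, 2.57]. Speed limits (rad/s): [2.79, 2.79, 3.14, 3.14, 3.14, 3.14].

## Interface

Orientations are given as [roll, pitch, yaw] about the fixed x, y, z axes, in that order (R = Rz(yaw) Ry(pitch) Rx(roll)).
In Python, from bench import robot gives the robot as it stands.
- The arm moves only by the tool play_rows, never from a script. Its arguments are lists of equal length, an entry for each row: "translation": the shift along the tool's x, y, z scaled (see below), a list of three; "twist": the turn, a rotation vector about the tool's x, y, z scaled (see below), a list of three; "gripper": the opening, from -1 (shut) to 1 (fully open). A call has 1 to 8 rows; each row shifts and turns the commanded pose from where the row before left it, along the tool's axes as they then stand; what a row does not reach is not made up. The controller multiplies each number of a shift by 0.04 m and each number of a turn by 0.1 rad. A row lasts 1/10 s, in which the tool goes at most 50 mm and 8.59 degrees, less where a joint would pass 70% of its speed; a pose out of reach is approached as far as the arm can. A call with a number of a shift or a turn outside -1 to 1 is refused whole. A call with a gripper value outside its range is refused whole. The fingers move at their own pace and stop on an object; the grip force is fixed at half the most. Time passes only in rows, so rows that do not move let the fingers close. It gives the time, the measured TCP pose, the force, the opening and the grip force at its end, in the units of the state.
- robot.get_obs(): the state, without advancing time (a new reading comes with each control period).
- robot.snapshot(name): name is "side" or "top"; returns the picture (384x512x3 uint8, red, green, blue); there is no depth.
- robot.camera_model(name): a dict with "camera_matrix" (3x3 intrinsics, pixels), "rvec" (rotation vector, rad) and "tvec" (3), from world to camera coordinates, as OpenCV has them. Camera axes: x right, y down, z forward; pixel columns grow to the right and rows downward; lengths in m; the calibration is good to about 2 mm. A picture is of the moment at which its call begins. camera_model takes no time and is no camera call.
- robot.close_job(): hands the job in; it is judged then, once.
Trained networks look in the newest picture that a camera, given by its name, has taken for a name from the list of things; names that differ only in an ending like _2 or _b are one class to them, and where a whole thing is asked for, a point or a joint stands for the part that bears it (a point fixed in the world has none). Each returns a list of dicts, best first, with "score" (0 to 1); they miss things now and then, are a little off and sometimes report something else, mostly with a low value. They report only what shows in the picture. A call takes as long as a camera call. They do not tell look-alikes from the thing itself.
- robot.recognise(name, camera): "centre" ([x, y, z] in m, in world coordinates, good to about 4 mm: the middle of the surface that is visible of it).
- robot.spot_point(name, camera): "centre" ([x, y, z] in m, in world coordinates, good to about 4 mm: a listed point, or the origin of a listed thing).
The state is a dict: "time": time; "joint_positions": joint angles; "qvel": joint speeds; "joint_torque": joint torques, N m; "tool_pos": TCP position; "ee_rot": TCP orientation; "wrist_force": force on the tool from outside, world axes, zero at the start; "wrist_torque": the same for the moment, N m; "width": finger opening in m; "finger_force": force on a finger pad.
Only numpy, scipy, OpenCV 4.12 (cv2) and the standard library are available. Lean on these libraries where they do the work, as an engineer would, in place of code of your own. Each camera call takes 0.05 s, during which the arm holds its last target. There are 200 camera calls.

## Working session

There is one attempt and no reset: what is moved stays moved. The work goes in short steps, Python scripts to look and compute and a tool call to move; the robot and the scene stay as the last step left them, time stands still between calls to the robot, and variables do not carry over. Pictures are saved under pics/ and viewed, at most 10 in all, crops included, and the job is handed in when it is done.

Besides the shell and the picture viewer there is one more tool, called after "Emit:" as name(argument=value, ...) on one line, values as JSON. play_rows: Moves the arm, as the interface text tells. Its arguments: {"type":"object","properties":{"translation":{"type":"array","items":{"type":"array","items":{"type":"number","minimum":-1,"maximum":1}}},"twist":{"type":"array","items":{"type":"array","items":{"type":"number","minimum":-1,"maximum":1}}},"gripper":{"type":"array","items":{"type":"number"}}},"required":["translation","twist","gripper"]}

```bash
mkdir -p pics; python3 - <<'E'
from bench import robot
import cv2
for c in ("top","side"):
    im=robot.snapshot(c); cv2.imwrite(f"pics/{c}0.png",im[:,:,::-1])
    for n in ("paddle","chute","mat","carousel","bell","pawn","trays"):
        f=robot.spot_point if n in("paddle","chute","mat","carousel") else robot.recognise
        print(c,n,[([round(v,3) for v in d["centre"]],round(d["score"],2)) for d in f(n,c)])
o=robot.get_obs();print(o["time"],o["tool_pos"],o["ee_rot"],o["wrist_force"])
E
```

```text
top paddle [([0.633, 0.017, 0.148], 0.64)]
top chute [([0.501, -0.159, 0.001], 0.98), ([0.528, -0.159, 0.088], 0.39)]
top mat [([0.446, -0.304, -0.0], 0.9), ([0.382, -0.07, 0.002], 0.67)]
top carousel [([0.457, -0.64, -0.001], 0.89), ([0.692, -0.272, 0.003], 0.8), ([0.53, 0.19, 0.002], 0.66)]
top bell [([0.702, -0.084, 0.051], 0.57), ([0.479, 0.034, 0.013], 0.28)]
top pawn [([0.48, 0.034, 0.013], 0.61), ([0.383, -0.068, 0.048], 0.22)]
top trays [([0.383, -0.07, 0.047], 0.77)]
side paddle [([0.639, 0.021, 0.147], 0.5)]
side chute [([0.5, -0.163, -0.0], 0.61), ([0.525, -0.156, 0.089], 0.55)]
side mat [([0.447, -0.305, 0.001], 0.66)]
side carousel [([0.457, -0.64, -0.002], 0.79), ([0.693, -0.271, 0.001], 0.72), ([0.531, 0.19, -0.003], 0.68)]
side bell [([0.693, -0.069, 0.031], 0.79)]
side pawn []
side trays [([0.38, -0.051, 0.045], 0.78)]
0.8 [ 0.21000347 -0.50831016  0.40473278] [ 3.14143708e+00 -1.37877102e-06  3.91780697e-01] [-0.05762192 -0.0253355  -0.04043604]
```

View pics/top0.png

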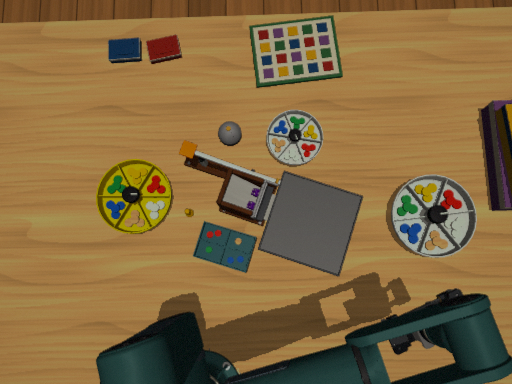

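View pics/side0.png

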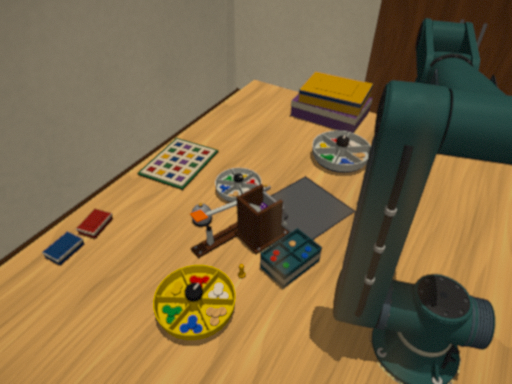

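The top picture shows the chute at about (245,192), with its long arm running to an orange paddle at (188,149). The mat is at (310,222), the bell at (230,133), the pawn at (189,212) and the trays at (225,246). There are three wheels: small white (294,137), larger white (432,215) and yellow (134,196). The only other orange things are tokens and printed squares. The side picture shows the paddle at (201,215). I'll check it in a close crop and compute the move.

```bash
cat > h.py <<'E'
import numpy as np,cv2
from bench import robot
def proj(c,P):
    m=robot.camera_model(c)
    return cv2.projectPoints(np.float64(P).reshape(-1,3),np.float64(m["rvec"]),np.float64(m["tvec"]),np.float64(m["camera_matrix"]),None)[0].reshape(-1,2)
def ray(c,uv,z):
    m=robot.camera_model(c);R=cv2.Rodrigues(np.float64(m["rvec"]))[0];t=np.ravel(m["tvec"])
    d=R.T@np.linalg.inv(m["camera_matrix"])@[*uv,1];o=-R.T@t
    return o+d*(z-o[2])/d[2]
E
python3 - <<'E'
from h import *
out=[]
for c in("top","side"):
    im=cv2.imread(f"pics/{c}0.png");u,v=map(int,proj(c,[.636,.02,.15])[0]);print(c,u,v)
    h=cv2.cvtColor(im,cv2.COLOR_BGR2HSV)
    m=cv2.inRange(h,(7,200,120),(18,255,255));w=np.zeros_like(m);w[v-14:v+15,u-14:u+15]=1;m*=w
    if c=="top":
        ys,xs=np.nonzero(m);print(len(xs),xs.mean(),ys.mean(),ray(c,(xs.mean(),ys.mean()),.149))
    out.append(cv2.resize(im[v-40:v+50,u-50:u+100],(600,360),interpolation=cv2.INTER_CUBIC)[:300])
    print("bell",proj(c,[.7,-.075,.03]))
cv2.imwrite("pics/crop.png",np.vstack(out))
E
```

```text
top 188 147
208 187.62980769230768 148.79326923076923 [0.63370562 0.02120516 0.149     ]
bell [[228.12463    136.07265515]]
side 197 214
bell [[202.76932807 215.91753236]]
```

View pics/crop.png

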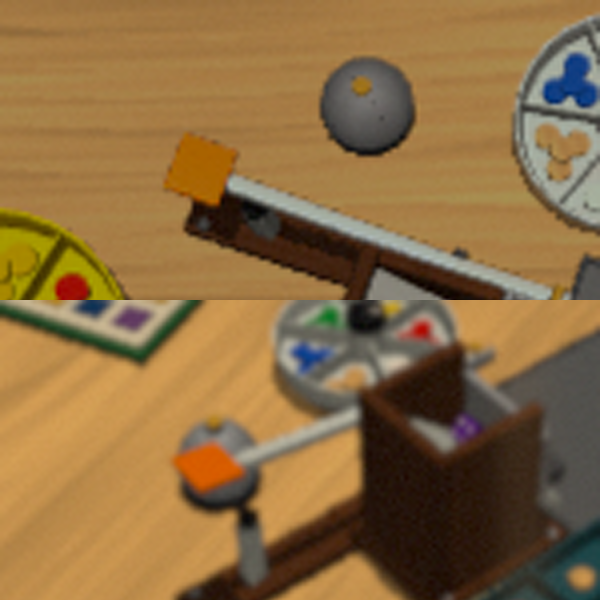

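Emit:
play_rows(translation=[[0, 0, 0], [0, 0, -0.5], [0, 0, -0.5]], twist=[[0, 0, 0], [0, 0, 0], [0, 0, 0]], gripper=[-1, -1, -1])

```text
time: 1.1
tool_pos: [0.21, -0.5083, 0.4443]
ee_rot: [-3.139, -0.0, 0.392]
wrist_force: [0.2, -0.2, 0.9]
width: 0.0736
finger_force: 0.0
```

The crop shows the orange plate at the end of the lever, with the grey bell standing behind it, so the paddle is confirmed at about (0.634, 0.021). I'm moving there with the tips about 0.24 m up.

Emit:
play_rows(translation=[[0.85, -0.47, 0], [0.85, -0.47, 0], [0.85, -0.47, 0], [0.85, -0.47, 0], [0.85, -0.47, 0], [0.85, -0.47, 0], [0.85, -0.47, 0], [0.85, -0.47, 0]], twist=[[0, 0, 0], [0, 0, 0], [0, 0, 0], [0, 0, 0], [0, 0, 0], [0, 0, 0], [0, 0, 0], [0, 0, 0]], gripper=[-1, -1, -1, -1, -1, -1, -1, -1])

```text
time: 1.9
tool_pos: [0.4046, -0.264, 0.4449]
ee_rot: [3.141, -0.0, 0.392]
wrist_force: [0.9, -0.8, 0.8]
width: 0.0095
finger_force: 0.0
```

Emit:
play_rows(translation=[[0.85, -0.47, 0], [0.85, -0.47, 0], [0.85, -0.47, 0], [0.85, -0.47, 0], [0.85, -0.47, 0], [0.85, -0.47, 0], [0.85, -0.47, 0], [0.5, -0.25, 0]], twist=[[0, 0, 0], [0, 0, 0], [0, 0, 0], [0, 0, 0], [0, 0, 0], [0, 0, 0], [0, 0, 0], [0, 0, 0]], gripper=[-1, -1, -1, -1, -1, -1, -1, -1])

```text
time: 2.7
tool_pos: [0.5896, -0.0337, 0.4443]
ee_rot: [-3.141, -0.0, 0.394]
wrist_force: [-0.6, 0.3, -0.0]
width: 0.0007
finger_force: 0.0
```

Emit:
play_rows(translation=[[0, 0, 0], [0, 0, 0], [0, 0, 0], [0, 0, 0], [0, 0, 0], [0, 0, 0], [0, 0, 0], [0, 0, 0]], twist=[[0, 0, -1], [0, 0, -1], [0, 0, -1], [0, 0, -1], [0, 0, -1], [0, 0, -1], [0, 0, -1], [0, 0, -1]], gripper=[-1, -1, -1, -1, -1, -1, -1, -1])

```text
time: 3.5
tool_pos: [0.5884, -0.0361, 0.4446]
ee_rot: [3.142, 0.0, 1.196]
wrist_force: [0.4, 0.0, 0.6]
width: 0.0005
finger_force: 0.0
```

Emit:
play_rows(translation=[[0, 0, 0]], twist=[[0, 0, 0]], gripper=[-1])

```text
time: 3.6
tool_pos: [0.5884, -0.0361, 0.4446]
ee_rot: [-3.142, 0.0, 1.192]
wrist_force: [-1.1, 0.9, 0.2]
width: 0.0003
finger_force: 0.0
```

Emit:
play_rows(translation=[[0.6, 0.18, 0], [0.6, 0.18, 0], [0.55, 0.17, 0], [0, 0, 0.6], [0, 0, 0.6], [0, 0, 0.5], [0, 0, 0]], twist=[[0, 0, 0], [0, 0, 0], [0, 0, 0], [0, 0, 0], [0, 0, 0], [0, 0, 0], [0, 0, 0]], gripper=[-1, -1, -1, -1, -1, -1, -1])

```text
time: 4.3
tool_pos: [0.6335, 0.0212, 0.3724]
ee_rot: [-3.134, 0.003, 1.19]
wrist_force: [-0.7, -0.3, -0.3]
width: 0.0003
finger_force: 0.0
```

```bash
python3 - <<'E'
from h import *
out=[]
for c in("top","side"):
    im=robot.snapshot(c)[:,:,::-1];u,v=map(int,proj(c,[.636,.02,.15])[0])
    out.append(cv2.resize(im[v-40:v+50,u-50:u+100],(600,360),interpolation=cv2.INTER_CUBIC)[:300])
cv2.imwrite("pics/crop2.png",np.vstack(out));o=robot.get_obs();print(o["tool_pos"],o["wrist_force"])
E
```

```text
[0.63399121 0.02108365 0.37669642] [ 0.12017915 -0.03518733  0.0921115 ]
```

View pics/crop2.png

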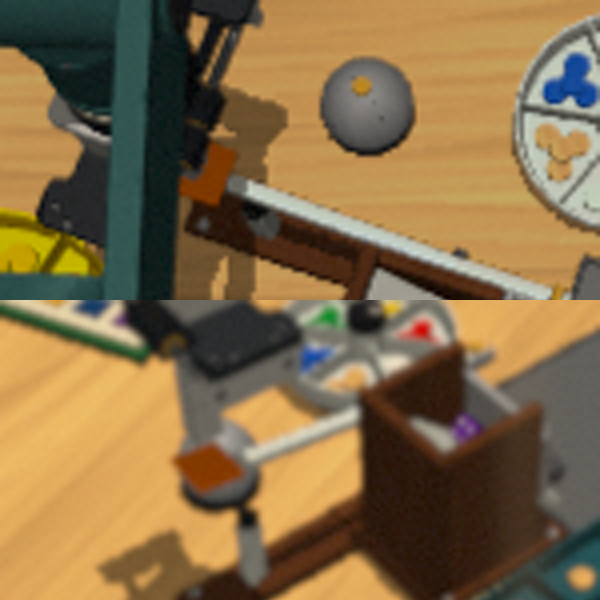

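The crops show the closed fingertips right above the paddle's centre, with nothing touched. The paddle is at crop pixels (207,173) in the top view and (210,467) in the side view. Now I'll press.

Emit:
play_rows(translation=[[0, 0, 0.3], [0, 0, 0.2], [0, 0, 0.1], [0, 0, 0.1], [0, 0, 0.1], [0, 0, 0.1], [0, 0, 0.1], [0, 0, 0.1]], twist=[[0, 0, 0], [0, 0, 0], [0, 0, 0], [0, 0, 0], [0, 0, 0], [0, 0, 0], [0, 0, 0], [0, 0, 0]], gripper=[-1, -1, -1, -1, -1, -1, -1, -1])

```text
time: 5.2
tool_pos: [0.6341, 0.0212, 0.3327]
ee_rot: [3.141, -0.0, 1.192]
wrist_force: [0.6, 1.3, 1.2]
width: 0.0004
finger_force: 0.7
```

Emit:
play_rows(translation=[[0, 0, 0.1], [0, 0, 0.1], [0, 0, 0.1], [0, 0, 0.1], [0, 0, 0.1], [0, 0, 0.1], [0, 0, 0], [0, 0, 0]], twist=[[0, 0, 0], [0, 0, 0], [0, 0, 0], [0, 0, 0], [0, 0, 0], [0, 0, 0], [0, 0, 0], [0, 0, 0]], gripper=[-1, -1, -1, -1, -1, -1, -1, -1])

```text
time: 6.0
tool_pos: [0.6339, 0.0211, 0.3086]
ee_rot: [-3.141, 0.0, 1.192]
wrist_force: [0.6, 1.2, 2.3]
width: 0.0003
finger_force: 1.0
```

Emit:
play_rows(translation=[[0, 0, 0.1], [0, 0, 0.1], [0, 0, 0.1], [0, 0, 0.05], [0, 0, 0], [0, 0, 0]], twist=[[0, 0, 0], [0, 0, 0], [0, 0, 0], [0, 0, 0], [0, 0, 0], [0, 0, 0]], gripper=[-1, -1, -1, -1, -1, -1])

```text
time: 6.6
tool_pos: [0.6339, 0.0208, 0.2946]
ee_rot: [-3.141, 0.001, 1.191]
wrist_force: [-0.6, -1.0, 3.1]
width: 0.0003
finger_force: 1.2
```

Emit:
play_rows(translation=[[0, 0, 0.05], [0, 0, 0]], twist=[[0, 0, 0], [0, 0, 0]], gripper=[-1, -1])

```text
time: 6.8
tool_pos: [0.634, 0.021, 0.2926]
ee_rot: [3.141, 0.0, 1.192]
wrist_force: [-0.1, -1.5, 2.3]
width: 0.0004
finger_force: 1.2
```

Emit:
play_rows(translation=[[0, 0, 0.03], [0, 0, 0], [0, 0, 0]], twist=[[0, 0, 0], [0, 0, 0], [0, 0, 0]], gripper=[-1, -1, -1])

```text
time: 7.1
tool_pos: [0.634, 0.0211, 0.2919]
ee_rot: [3.141, 0.0, 1.192]
wrist_force: [-0.9, -1.2, 3.6]
width: 0.0003
finger_force: 2.0
```

Emit:
play_rows(translation=[[0, 0, 0.03], [0, 0, 0], [0, 0, 0]], twist=[[0, 0, 0], [0, 0, 0], [0, 0, 0]], gripper=[-1, -1, -1])

```text
time: 7.4
tool_pos: [0.634, 0.021, 0.2916]
ee_rot: [3.14, 0.0, 1.192]
wrist_force: [-2.2, -1.2, 8.5]
width: 0.0005
finger_force: 3.4
```

```bash
cat > d.py <<'E'
from h import *
import sys
out=[]
for c in("top","side"):
    im=robot.snapshot(c)[:,:,::-1];u,v=map(int,proj(c,[.48,-.2,.05])[0])
    out.append(cv2.resize(im[v-50:v+50,u-100:u+100],(600,300),interpolation=cv2.INTER_CUBIC))
    print(c,[([round(x,3) for x in d["centre"]],round(d["score"],2)) for d in robot.spot_point("die_a",c)])
cv2.imwrite(sys.argv[1],np.vstack(out));o=robot.get_obs();print(o["time"],o["tool_pos"],o["wrist_force"])
E
python3 d.py pics/d1.png
```

```text
top []
side [([0.492, -0.246, 0.011], 0.61), ([0.457, -0.234, 0.017], 0.45)]
7.6 [0.63399137 0.02097097 0.29159058] [-1.79777923 -1.84037891  6.62218104]
```

View pics/d1.png

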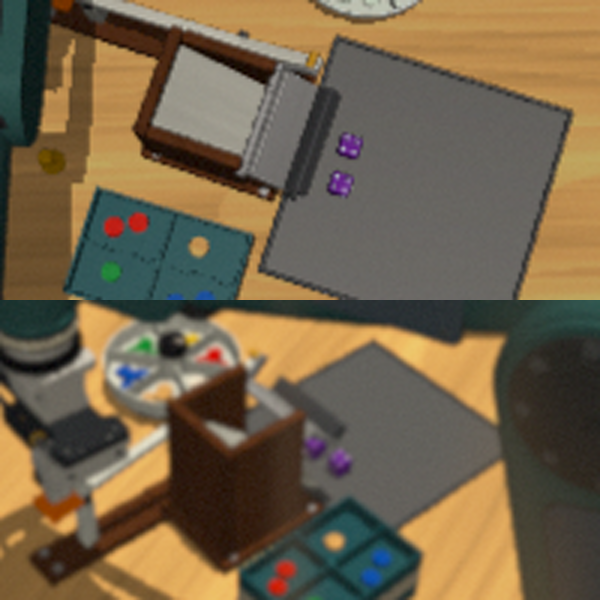

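The lever is on its stop: the force rose above 6 N. Both dice lie on the mat in front of the lip, at (349,146) and (341,184) in the crop. I'll hold, then check that they are still.

Emit:
play_rows(translation=[[0, 0, 0], [0, 0, 0], [0, 0, 0], [0, 0, 0], [0, 0, 0], [0, 0, 0], [0, 0, 0], [0, 0, 0]], twist=[[0, 0, 0], [0, 0, 0], [0, 0, 0], [0, 0, 0], [0, 0, 0], [0, 0, 0], [0, 0, 0], [0, 0, 0]], gripper=[-1, -1, -1, -1, -1, -1, -1, -1])

```text
time: 8.4
tool_pos: [0.634, 0.021, 0.2916]
ee_rot: [3.14, -0.0, 1.192]
wrist_force: [-1.4, -1.2, 8.7]
width: 0.0004
finger_force: 3.4
```

```bash
python3 d.py pics/d2.png; python3 - <<'E'
from h import *
for n in("d1","d2"):
    h=cv2.cvtColor(cv2.imread(f"pics/{n}.png"),cv2.COLOR_BGR2HSV)
    k,_,s,c=cv2.connectedComponentsWithStats(cv2.inRange(h,(130,90,50),(155,255,255)))
    print([(s[i,4],c[i].round(2)) for i in range(1,k) if s[i,4]>60])
E
```

```text
top [([0.49, -0.248, 0.016], 0.59), ([0.456, -0.236, 0.016], 0.39)]
side [([0.491, -0.245, 0.011], 0.57), ([0.456, -0.233, 0.015], 0.41)]
8.6 [0.63397041 0.02100034 0.29159014] [-1.80465523 -1.6493379   7.08811305]
[(np.int32(409), array([349.67, 146.17])), (np.int32(426), array([339.91, 184.01])), (np.int32(265), array([314.95, 446.76])), (np.int32(346), array([339.42, 463.17]))]
[(np.int32(411), array([349.78, 146.07])), (np.int32(427), array([339.97, 184.04])), (np.int32(263), array([315.03, 446.75])), (np.int32(347), array([339.33, 463.14]))]
```

The dice have not moved between the two pictures. I'm letting the paddle up at about 2 mm per row, slower near the end.

Emit:
play_rows(translation=[[0, 0, -0.05], [0, 0, -0.05], [0, 0, -0.05], [0, 0, -0.05], [0, 0, -0.05], [0, 0, -0.05], [0, 0, -0.05], [0, 0, -0.05]], twist=[[0, 0, 0], [0, 0, 0], [0, 0, 0], [0, 0, 0], [0, 0, 0], [0, 0, 0], [0, 0, 0], [0, 0, 0]], gripper=[-1, -1, -1, -1, -1, -1, -1, -1])

```text
time: 9.4
tool_pos: [0.634, 0.0214, 0.3063]
ee_rot: [-3.141, -0.001, 1.192]
wrist_force: [1.0, 0.6, 2.0]
width: 0.0002
finger_force: 1.0
```

Emit:
play_rows(translation=[[0, 0, -0.05], [0, 0, -0.05], [0, 0, -0.05], [0, 0, -0.05], [0, 0, -0.05], [0, 0, -0.05], [0, 0, -0.05], [0, 0, -0.05]], twist=[[0, 0, 0], [0, 0, 0], [0, 0, 0], [0, 0, 0], [0, 0, 0], [0, 0, 0], [0, 0, 0], [0, 0, 0]], gripper=[-1, -1, -1, -1, -1, -1, -1, -1])

```text
time: 10.2
tool_pos: [0.6338, 0.021, 0.3222]
ee_rot: [-3.141, 0.001, 1.192]
wrist_force: [-0.2, 0.9, 1.5]
width: 0.0004
finger_force: 0.6
```

Emit:
play_rows(translation=[[0, 0, -0.05], [0, 0, -0.05], [0, 0, -0.05], [0, 0, -0.05], [0, 0, -0.05], [0, 0, -0.05], [0, 0, -0.05], [0, 0, -0.05]], twist=[[0, 0, 0], [0, 0, 0], [0, 0, 0], [0, 0, 0], [0, 0, 0], [0, 0, 0], [0, 0, 0], [0, 0, 0]], gripper=[-1, -1, -1, -1, -1, -1, -1, -1])

```text
time: 11.0
tool_pos: [0.634, 0.0211, 0.3384]
ee_rot: [3.141, 0.0, 1.192]
wrist_force: [0.2, -0.3, 0.8]
width: 0.0003
finger_force: 0.3
```

Emit:
play_rows(translation=[[0, 0, -0.04], [0, 0, -0.04], [0, 0, -0.04], [0, 0, -0.04], [0, 0, -0.04], [0, 0, -0.04], [0, 0, -0.04], [0, 0, -0.04]], twist=[[0, 0, 0], [0, 0, 0], [0, 0, 0], [0, 0, 0], [0, 0, 0], [0, 0, 0], [0, 0, 0], [0, 0, 0]], gripper=[-1, -1, -1, -1, -1, -1, -1, -1])

```text
time: 11.8
tool_pos: [0.6339, 0.0212, 0.3511]
ee_rot: [-3.142, -0.0, 1.192]
wrist_force: [-0.3, 1.0, 0.4]
width: 0.0005
finger_force: 0.0
```

Emit:
play_rows(translation=[[0, 0, -0.05], [0, 0, -0.1], [0, 0, -0.3], [0, 0, -0.5], [0, 0, -0.7], [0, 0, -0.7], [0, 0, 0], [0, 0, 0]], twist=[[0, 0, 0], [0, 0, 0], [0, 0, 0], [0, 0, 0], [0, 0, 0], [0, 0, 0], [0, 0, 0], [0, 0, 0]], gripper=[-1, -1, -1, -1, -1, -1, -1, -1])

```text
time: 12.6
tool_pos: [0.6339, 0.0212, 0.4463]
ee_rot: [3.139, -0.001, 1.192]
wrist_force: [-0.2, -0.6, -0.0]
width: 0.0002
finger_force: 0.0
```

```bash
python3 d.py pics/d3.png
```

```text
top [([0.456, -0.24, 0.014], 0.5), ([0.488, -0.249, 0.011], 0.47)]
side [([0.457, -0.236, 0.015], 0.53), ([0.49, -0.246, 0.007], 0.43), ([0.71, -0.076, -0.002], 0.2)]
12.8 [0.63394059 0.02112404 0.44291377] [-0.56081328  0.41004724  0.16336354]
```

View pics/d3.png

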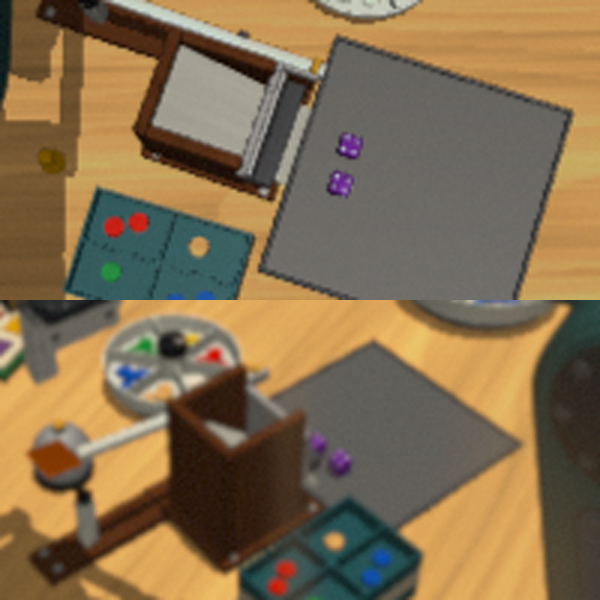

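The flap hangs closed, the paddle is back up at (55,458), the dice lie unchanged on the mat, and the gripper is clear, so I'm handing the job in.

```bash
python3 -c "
from bench import robot
print(robot.close_job())"
```

```text
the job is handed in; nothing more can be done
None
```

Both dice lie still on the mat, the flap was let down slowly and hangs closed, the arm is clear, and the job was handed in at about 13 s; no verdict was returned.

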